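# Free the sample changer's left-hand lock, load a vial, index one click

## Task

The sample changer's carousel is held by the red transit lock, whose thread is left-handed: unscrew it until it is all the way out. Then stand the blue-capped vial from the white rack upright, fully home, in the empty cup at the yellow loading mark, let go of it, and turn the carousel by its blue hub knob one click (a sixth of a turn) counter-clockwise seen from above, leaving the vial in its cup. Leave the rack, the white-capped vial, the tape roll and the swab tin where they are.

Things in the scene. Friction and masses are not known exactly. Their poses are not given: they have to be found in the camera images.
- changer: Sample changer, fixed to the bench. White housing, x -130 to +105, y -95 to +95, top z 30 mm; origin on the bench under the carousel's vertical axis. The lock stands on its -x side. Disc of radius 79 carries six black cups (26 mm outside) 60 deg apart at radius 55; the three at +y hold black-capped vials, fixed in it (caps up to z 100); the three at -y are empty, rims at z 68.
- lock_knob (a joint): Turn of the red lock knob, rad: 0 = done up, grows as it is turned CLOCKWISE seen from its top (left-hand thread: clockwise unscrews); stop at 2.8 = all the way out. Unscrewed above 2.4; until then its pin holds the carousel. Starts at 0 to 0.4, stays where left, needs 0.1 N m, so takes two or more grasps. It rises 2.5 mm per rad along its slanted axis.
- lock_grip (a point): Grip point of the round knurled red lock knob, 32 mm diameter, from 14 mm below to 12 mm above this point along its axis; a thin stem and an 18 mm sleeve below it. Site z = knob axis, outward: leans 35 deg from vertical to the changer's -x side, so the tool comes in tilted 35 deg. At about x -117, y 0, z 101 in the changer's frame when done up. Turns with the knob.
- carousel (a joint): Turn of the carousel, rad, 0 at the start, positive counter-clockwise seen from above; spring detents every 1.047 rad (60 deg) hold it; leaving one takes about 0.15 N m. One click counter-clockwise = 1.047.
- hub_grip (a point): Grip point of the round blue hub knob on the carousel axis: diameter 34, from z 112 to z 138, this point at z 128. Turns with the carousel. Grip from straight above.
- pocket (a point): Centre of the inner floor (z 46) of the empty cup that stands at the yellow loading mark at the start; moves with the carousel. The cup is 22 mm deep, its bore 20 mm.
- blue_vial: Glass vial with blue cap, 16 mm diameter, 54 mm tall, 18 g; origin at the centre of its underside, z up along it. The cap (15 mm, from 43 to 54 mm up) is what to grasp. Stands in one of the two middle holes of the white rack.
- white_vial: Same vial with a white cap, in the other middle hole, 30 mm away along the rack's y. Leave it.
- sample_rack: Loose white vial rack, 34 (x) x 132 (y) x 22 mm, origin at the centre of its underside. Holes 18 mm square along its y at -45, -15, 15, 45 mm, floor 4 mm up. Leave it.
- tape: Loose black tape roll 62 mm across, 19 high, lying flat; origin under its centre. Leave it.
- swab_tin: Loose white tub with blue lid, 64 mm diameter, 48 high; origin under its centre. Leave it.
- load_mark (a point): Yellow mark on the housing's -y edge (x 0, y -86 in the changer's frame), beside the cup to be loaded.

How it is judged (in metres and radians):
On the way, in this order (a step that is already met when the one before it is completed fails the run):
1. the left-hand lock is unscrewed (over 2.4 rad) (value of joint lock_knob above 2.4 rad), for 0.2 s.
2. the blue vial stands home in the cup at the loading mark, let go, the carousel not yet turned (horizontal distance between blue_vial and pocket below 0.006 m and z of blue_vial in the frame of pocket below 0.005 m and angle between blue_vial's own z axis and vertical below 0.2 rad and contact force between the fingers and blue_vial below 0.1 N and value of joint carousel between -0.15 and 0.15 rad), for 0.2 s.
3. the carousel is one click further counter-clockwise (value of joint carousel between 0.96 and 1.13 rad), for 0.2 s.
At the end, for the whole second after the job is handed in: Lock unscrewed past 2.4 rad; carousel at rest one click (1.047 rad, within 0.08) counter-clockwise of its start; blue-capped vial at rest in the cup that was at the loading mark: within 6 mm of its centre, foot within 5 mm of the cup floor, tilted under 0.2 rad (all of step 3 and value of joint lock_knob above 2.4 rad and horizontal distance between blue_vial and pocket below 0.006 m and z of blue_vial in the frame of pocket below 0.005 m and angle between blue_vial's own z axis and vertical below 0.2 rad and linear speed of blue_vial below 0.02 m/s); the robot touches nothing.
It fails at once if the rack is pushed more than 30 mm (distance of sample_rack from where it was at the start of the episode above 0.03 m).
It fails at once if the white-capped vial is moved more than 30 mm (distance of white_vial from where it was at the start of the episode above 0.03 m).
It fails at once if the tape roll is pushed more than 20 mm (distance of tape from where it was at the start of the episode above 0.02 m).
It fails at once if the swab tin is pushed more than 20 mm (distance of swab_tin from where it was at the start of the episode above 0.02 m).
It also fails if it takes over 72 s, if anything falls off the work surface, if the arm or the gripper's body presses on something with over 40 N, if the wrist force passes 120 N, or if a joint passes its speed limit or range.

## Robot

A 6-joint arm with a two-finger parallel gripper is mounted at the origin on the work surface; the furniture and walls round the work are solid. World frame = base frame: x ahead of the robot, y to its left, z up, the work surface at z = 0. Lengths are in m, angles in degrees, forces in N, time in s.
With the tool pointing down it reaches from about 0.375 to 0.9 m from the base axis. Payload 3.1 kg.
Tool frame: the origin (TCP) lies on the centre line of the jaws, within the pads' length; the fingertips stand 22 mm ahead of it and the grasp point (between the pads) lies 3 mm ahead of it; z points along the fingers, y is the line along which they close (so a half turn about z gives the same grasp; the last joint's range is limited). The gripper opens to 87 mm and grips with 3 to 60 N. Pads are 19 mm wide; open, the fingers measure 117 mm over their backs; the gripper's body (75 mm by 190 mm) begins 51 mm behind the grasp point.
Start: joints at [58.929, 30.224, 82.088, -0, 67.689, -10.227], TCP at [0.222, 0.584, 0.245] pointing down, gripper open.
Joint ranges: [-176.69, 176.69], [-43.24, 126.21], [12.49, 139.97], [-82, 262], [0, 151.66], [-163.58, 163.58]. Speed limits (degrees/s): [159.86, 159.86, 180, 180, 180, 180].

## Interface

Orientations are given as a 3x3 rotation matrix whose columns are the frame's x, y, z axes.
In Python, from rig import * gives the robot as it stands.
- The arm moves only by the shell command python3 -m jog 'ROWS'. ROWS is text: rows parted by semicolons, each of 7 numbers parted by spaces: the shift along the tool's x, y, z in mm, then the turn, a rotation vector about the tool's x, y, z in rad, then the finger opening in mm, from 0 to 87. In form: tx ty tz ax ay az fingers; .... A call has 1 to 12 rows; each row shifts and turns the commanded pose from where the row before left it, along the tool's axes as they then stand; what a row does not reach is not made up. A row lasts 1/8 s, in which the tool goes at most 62.5 mm and 10.7 degrees, less where a joint would pass 70% of its speed; a pose out of reach is approached as far as the arm can. A call with a gripper value outside its range is refused whole. The fingers move at their own pace and stop on an object; the grip force is fixed at half the most. Time passes only in rows, so rows that do not move let the fingers close. It gives the time, the measured TCP pose, the force, the opening and the grip force at its end, in the units of the state.
- read_state(): the state, without advancing time (a new reading comes with each control period).
- capture(name): name is "scene" or "top"; returns a dict with "color" (420x560x3 uint8, red, green, blue), "camera_matrix" (3x3 intrinsics, pixels), "distortion" ([k1, k2, p1, p2, k3] as OpenCV has them; the pictures are not rectified), "R" (3x3) and "t" (3): a world point X has camera coordinates R X + t. Camera axes: x right, y down, z forward; pixel columns grow to the right and rows downward; lengths in m; the calibration is good to about 2 mm. A picture is of the moment at which its call begins. There is no depth.
- hand_in(): hands the job in; it is judged then, once.
Trained networks look in the newest picture that a camera, given by its name, has taken for a name from the list of things; names that differ only in an ending like _2 or _b are one class to them, and where a whole thing is asked for, a point or a joint stands for the part that bears it (a point fixed in the world has none). Each returns a list of dicts, best first, with "conf" (0 to 1); they miss things now and then, are a little off and sometimes report something else, mostly with a low value. They report only what shows in the picture. A call takes as long as a camera call.
- find_in(camera, target): "at" ([x, y, z] in m, in world coordinates, good to about 4 mm: the middle of the surface that is visible of it).
- trace(camera, target): "pixels" (420x560 bool, what is visible of it).
- place_of(camera, target): "at" ([x, y, z] in m, in world coordinates, good to about 4 mm: a listed point, or the origin of a listed thing).
The state is a dict: "time_s": time; "joint_positions": joint angles; "qvel": joint speeds; "tau": joint torques, N m; "position": TCP position; "tcp_rot": TCP orientation; "force": force on the tool from outside, world axes, zero at the start; "moment": the same for the moment, N m; "opening": opening from 0.0 (shut) to 1.0 (fully open); "grasp_force": force on a finger pad.
Only numpy, scipy, OpenCV 4.12 (cv2) and the standard library are available. Lean on these libraries where they do the work, as an engineer would, in place of code of your own. Each camera call takes 0.05 s, during which the arm holds its last target. There are 200 camera calls.

## Working session

There is one attempt and no reset: what is moved stays moved. The work goes in short steps, Python scripts to look and compute and a shell command to move; the robot and the scene stay as the last step left them, time stands still between calls to the robot, and variables do not carry over. Pictures are saved under pics/ and viewed, at most 11 in all, crops included, and the job is handed in when it is done.

```bash
mkdir -p pics; python3 - <<'E'
from rig import *
import cv2,numpy as np
ims=[]
for c in ("scene","top"):
    k=capture(c); cv2.imwrite(f"pics/{c}0.png",cv2.cvtColor(k["color"],cv2.COLOR_RGB2BGR))
    print(c,(-k["R"].T@k["t"]).round(3))
    for n in ["changer","lock_grip","hub_grip","pocket","blue_vial","white_vial","sample_rack","tape","swab_tin","load_mark"]:
        print(n,[(np.round(d["at"],3).tolist(),round(d["conf"],2)) for d in place_of(c,n)[:2]])
s=read_state(); print(s["time_s"],s["position"],s["tcp_rot"])
E
```

```text
scene [-0.468 -0.574  0.722]
changer [([0.608, 0.004, 0.0], 0.74)]
lock_grip [([0.492, -0.015, 0.104], 0.55)]
hub_grip [([0.605, 0.008, 0.125], 0.93)]
pocket [([0.619, -0.049, 0.046], 0.65)]
blue_vial [([0.463, -0.327, 0.004], 0.49)]
white_vial [([0.466, -0.299, 0.005], 0.43)]
sample_rack [([0.462, -0.311, -0.002], 0.79)]
tape []
swab_tin [([0.652, -0.255, -0.0], 0.94)]
load_mark [([0.622, -0.076, 0.03], 0.94)]
top [3.410e-01 1.000e-03 1.111e+00]
changer [([0.612, 0.01, 0.003], 0.96)]
lock_grip []
hub_grip []
pocket [([0.619, -0.044, 0.045], 0.64), ([0.49, -0.014, 0.104], 0.61)]
blue_vial [([0.656, -0.254, -0.004], 0.68), ([0.466, -0.328, 0.0], 0.61)]
white_vial [([0.464, -0.298, 0.004], 0.59), ([0.658, -0.25, 0.0], 0.45)]
sample_rack [([0.46, -0.31, 0.002], 0.97)]
tape [([0.489, 0.344, -0.002], 0.78)]
swab_tin [([0.658, -0.258, 0.0], 0.83)]
load_mark [([0.628, -0.078, 0.035], 0.57)]
1.1 [0.22236088 0.58407958 0.24455457] [[-9.34546416e-01  3.55841252e-01 -9.76990005e-06]
 [ 3.55841252e-01  9.34546416e-01 -2.08534246e-07]
 [ 9.05621999e-06 -3.67141840e-06 -1.00000000e+00]]
```

View pics/scene0.png

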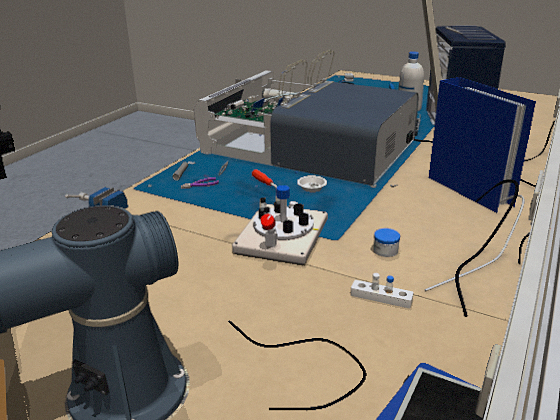

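View pics/top0.png

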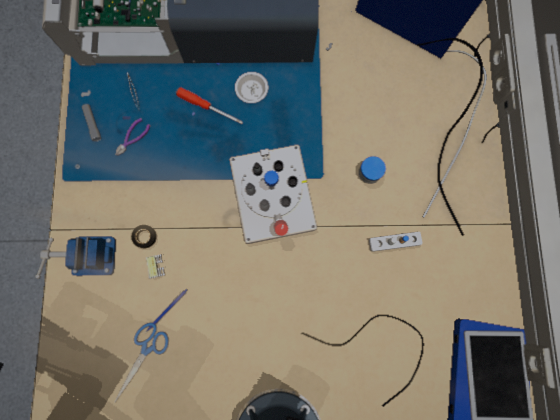

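The scene picture shows the red lock at (267,221), the blue hub at (284,193) and the caps at (376,279) white and (390,281) blue. In the top picture, the housing corners are near (230,156), (298,145), (317,228) and (247,243). The hub is at (271,177), the lock at (281,228), and the rack runs from (369,243) to (422,238) with the blue cap at (404,239). Next I'll refine these poses by fitting.

```bash
cat > h.py <<'E'
from rig import *
import cv2,numpy as np
from scipy.optimize import least_squares
from scipy.spatial.transform import Rotation as Ro
def proj(k,X):
    return cv2.projectPoints(np.float64(X).reshape(-1,3),cv2.Rodrigues(k["R"])[0],np.float64(k["t"]),k["camera_matrix"],np.float64(k["distortion"]))[0].reshape(-1,2)
def blob(k,kind,near,r=14):
    h=cv2.cvtColor(k["color"],cv2.COLOR_RGB2HSV).astype(int); H,S,V=h[...,0],h[...,1],h[...,2]
    m={"blue":(abs(H-108)<16)&(S>120)&(V>60),"red":((H<8)|(H>172))&(S>130)&(V>70)}[kind]
    y,x=np.nonzero(m); o=np.hypot(x-near[0],y-near[1])<r
    return np.array([x[o].mean(),y[o].mean()]),o.sum()
def ray(k,px,z):
    u=cv2.undistortPoints(np.float64([[px]]),k["camera_matrix"],np.float64(k["distortion"])).ravel()
    d=k["R"].T@[u[0],u[1],1]; c=-k["R"].T@k["t"]; return c+d*(z-c[2])/d[2]
def tf(q,X): return Ro.from_euler("z",q[2]).apply(np.float64(X).reshape(-1,3))+[q[0],q[1],0]
def plan(p,R,n,p0=None,R0=None):
    "rows from the present (or given) pose to p,R in n equal steps"
    s=read_state(); p0=s["position"] if p0 is None else p0; R0=s["tcp_rot"] if R0 is None else R0
    w=Ro.from_matrix(np.transpose(R0)@R).as_rotvec()/n; d=(np.array(p)-p0)/n*1000
    for i in range(n):
        Ri=R0@Ro.from_rotvec(w*i).as_matrix(); print((Ri.T@d).round(1),w.round(3))
E
python3 - <<'E'
from h import *
S,T=capture("scene"),capture("top")
def corners(k,g):
    gr=cv2.cvtColor(k["color"],cv2.COLOR_RGB2GRAY)
    return cv2.cornerSubPix(gr,np.float32(g).reshape(-1,1,2),(3,3),(-1,-1),(3,30,.01)).reshape(-1,2)
c=corners(T,[(230,156),(298,145),(317,228),(247,243)]); print(c.round(1).tolist())
C=np.array([(105,95,30),(105,-95,30),(-130,-95,30),(-130,95,30)])/1e3
hT,hS=blob(T,"blue",(271,177),10),blob(S,"blue",(284,193)); rT,rS=blob(T,"red",(281,228)),blob(S,"red",(267,221)); print(hT,hS,rT,rS)
def res(q): return np.r_[(proj(T,tf(q,C))-c).ravel(),(proj(T,tf(q,[0,0,.136]))-hT[0]).ravel()*2,(proj(S,tf(q,[0,0,.126]))-hS[0]).ravel()*2,(proj(T,tf(q,[-.120,0,.106]))-rT[0]).ravel(),(proj(S,tf(q,[-.120,0,.103]))-rS[0]).ravel()]
f=least_squares(res,[.61,.007,.18],loss="soft_l1"); q=f.x
print("changer",q[:2].round(4),np.degrees(q[2]).round(2)); print(res(q).round(1))
for n,X in [("lock",[-.117,0,.101]),("hub",[0,0,.128]),("pocket",[0,-.055,.046])]: print(n,tf(q,X).round(4))
b=blob(T,"blue",(404,239),6); print("blue cap top view",b,ray(T,b[0],.055))
b=blob(S,"blue",(390,280),8); print("scene",b,ray(S,b[0],.053))
m=trace("top","sample_rack")[0]["pixels"]; r=cv2.minAreaRect(cv2.findContours(m.astype(np.uint8),0,1)[0][0]); B=cv2.boxPoints(r); W=np.array([ray(T,x,.022) for x in B]); print(W.round(3).tolist(),W.mean(0))
E
python3 -c "
import cv2
s=cv2.imread('pics/scene0.png')[170:310,220:430];t=cv2.imread('pics/top0.png')[135:260,215:435]
import numpy as np
f=lambda a:cv2.resize(a,(660,int(a.shape[0]*660/a.shape[1])))[:299 if 0 else 400]
a,b=[cv2.resize(x,(440,290),interpolation=3) for x in (s,t)]
cv2.imwrite('pics/c1.png',np.vstack([a,b]))"
```

```text
[[229.3000030517578, 157.8000030517578], [297.0, 144.0], [317.0, 228.0], [245.39999389648438, 242.1999969482422]]
(array([270.89440994, 177.54037267]), np.int64(161)) (array([284.58773784, 190.82029598]), np.int64(473)) (array([280.83760684, 228.58974359]), np.int64(117)) (array([266.97959184, 220.47619048]), np.int64(147))
changer [0.6071 0.009 ] 10.83
[-0.8 -0.9  1.4 -0.7  0.7  0.6 -0.3  1.3  0.2 -1.1 -5.2  1.5  0.3 -0.7
  0.1  1.2]
lock [[ 0.4922 -0.013   0.101 ]]
hub [[0.6071 0.009  0.128 ]]
pocket [[ 0.6175 -0.045   0.046 ]]
blue cap top view (array([405.27272727, 238.        ]), np.int64(22)) [ 0.4673312  -0.32424891  0.055     ]
scene (array([389.77777778, 278.66666667]), np.int64(36)) [ 0.46740539 -0.32577455  0.053     ]
[[0.473, -0.242, 0.022], [0.487, -0.372, 0.022], [0.453, -0.373, 0.022], [0.439, -0.244, 0.022]] [ 0.46319383 -0.3075294   0.022     ]
```

View pics/c1.png

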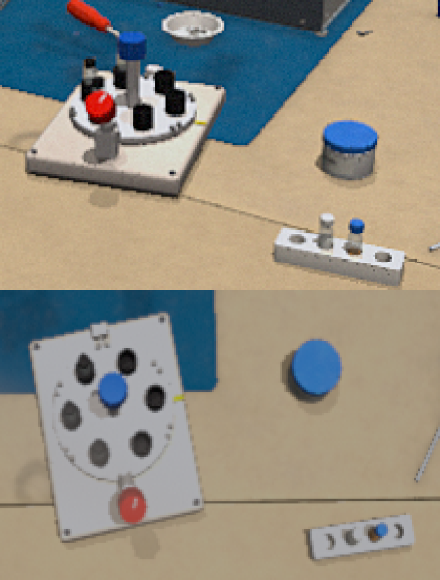

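Fit results: changer at (0.607, 0.008) with yaw 10.8°, lock grip at (0.492, -0.0135, 0.101), and blue vial at about (0.466, -0.325). These agree with the networks and the stated sizes. Next I'll plan the approach to the lock.

```bash
cat >> h.py <<'E'
Q=[.607,.0085,np.radians(10.8)]; RZ=Ro.from_euler("z",Q[2]).as_matrix(); t=np.radians(35)
AX=RZ@[-np.sin(t),0,np.cos(t)]; LK=np.array([.492,-.0135,.1015])
def lockR(phi):
    y=RZ@[np.cos(t),0,np.sin(t)]; return np.c_[np.cross(y,-AX),y,-AX]@Ro.from_euler("z",phi,degrees=True).as_matrix()
E
python3 - <<'E'
from h import *
p=LK+AX*.085; print(p); plan(p,lockR(-80),12)
E
```

```text
[ 0.44410957 -0.02263559  0.17112792]
[-35.3 -40.7   6.1] [-0.018 -0.048 -0.03 ]
[-33.7 -41.8   7. ] [-0.018 -0.048 -0.03 ]
[-32.  -43.    7.8] [-0.018 -0.048 -0.03 ]
[-30.3 -44.1   8.5] [-0.018 -0.048 -0.03 ]
[-28.5 -45.1   9.1] [-0.018 -0.048 -0.03 ]
[-26.7 -46.2   9.6] [-0.018 -0.048 -0.03 ]
[-24.8 -47.1  10. ] [-0.018 -0.048 -0.03 ]
[-22.9 -48.   10.3] [-0.018 -0.048 -0.03 ]
[-20.9 -48.9  10.4] [-0.018 -0.048 -0.03 ]
[-18.9 -49.7  10.5] [-0.018 -0.048 -0.03 ]
[-16.9 -50.4  10.4] [-0.018 -0.048 -0.03 ]
[-14.8 -51.1  10.3] [-0.018 -0.048 -0.03 ]
```

```bash
python3 -m jog '-35 -41 6 -.018 -.048 -.03 60;-34 -42 7 -.018 -.048 -.03 60;-32 -43 8 -.018 -.048 -.03 60;-30 -44 8.5 -.018 -.048 -.03 60;-28 -45 9 -.018 -.048 -.03 60;-27 -46 10 -.018 -.048 -.03 60;-25 -47 10 -.018 -.048 -.03 60;-23 -48 10 -.018 -.048 -.03 60;-21 -49 10 -.018 -.048 -.03 60;-19 -50 10 -.018 -.048 -.03 60;-17 -50 10 -.018 -.048 -.03 60;-15 -51 10 -.018 -.048 -.03 60'
python3 - <<'E'
from h import *
k=capture("scene"); cv2.imwrite("pics/s2.png",cv2.resize(cv2.cvtColor(k["color"],cv2.COLOR_RGB2BGR)[120:300,170:410],(800,600)))
print([(d["at"],d["conf"]) for d in place_of("scene","lock_grip")])
s=read_state(); print(s["joint_positions"],s["time_s"]); plan(LK+AX*.005,lockR(-80),3)
E
```

```text
time_s: 2.75
position: [0.379, 0.1454, 0.185]
tcp_rot: [[-0.918, 0.043, 0.394], [0.095, 0.989, 0.114], [-0.385, 0.142, -0.912]]
force: [-0.4, -0.5, -0.0]
opening: 0.691
grasp_force: 0.0
[([0.493, -0.0172, 0.1041], 0.72)]
[   0.3966572    16.38932696  132.82708718   40.77622239    9.67475225
 -124.27680578] 2.85
[-28.7 -54.4  32.6] [-0.002 -0.064 -0.034]
[-24.7 -55.3  34.2] [-0.002 -0.064 -0.034]
[-20.5 -56.2  35.5] [-0.002 -0.064 -0.034]
```

View pics/s2.png

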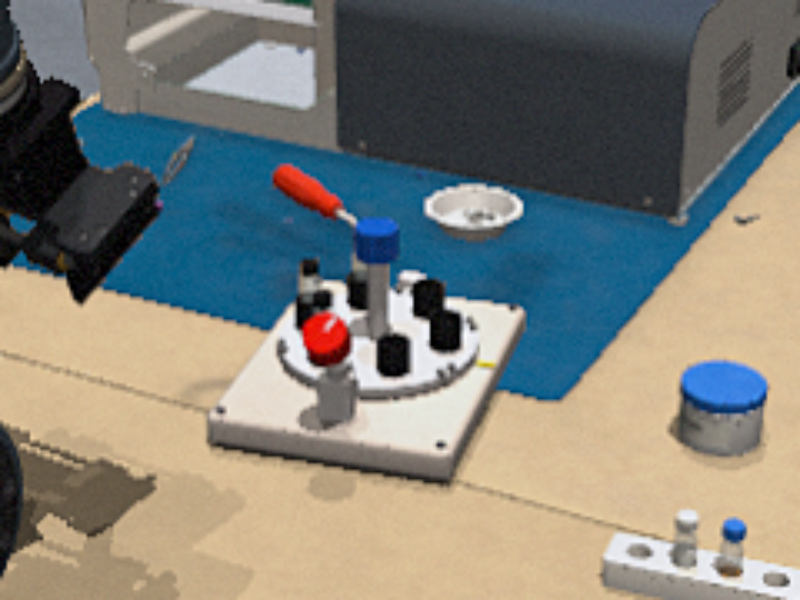

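The picture shows the gripper at far left, well clear, with the lock at (327,338) and the vials at (686,520) white and (733,530) blue. The arm lagged near the wrist singularity (j5 is about 10°). I'll use the 90°-shifted grasp angle (phi from +10° to +170°), which keeps joint 6 mid-range.

```bash
python3 -m jog '0 0 0 0 0 .175 60;0 0 0 0 0 .175 60;0 0 0 0 0 .175 60;0 0 0 0 0 .175 60;0 0 0 0 0 .175 60;0 0 0 0 0 .175 60;0 0 0 0 0 .175 60;0 0 0 0 0 .175 60;0 0 0 0 0 .175 60'
python3 - <<'E'
from h import *
s=read_state(); print(s["joint_positions"].round(1)); plan(LK+AX*.06,lockR(10),8)
E
```

```text
time_s: 3.98
position: [0.3785, 0.1462, 0.185]
tcp_rot: [[0.053, 0.918, 0.394], [0.988, -0.106, 0.114], [0.146, 0.383, -0.912]]
force: [0.2, -0.3, -0.5]
opening: 0.689
grasp_force: 0.0
[  0.6  16.3 132.8  40.5   9.7 -33.4]
[-20.6   9.7   5.5] [-0.024  0.001 -0.014]
[-20.8   9.3   5.7] [-0.024  0.001 -0.014]
[-20.9   8.9   5.9] [-0.024  0.001 -0.014]
[-21.    8.4   6.1] [-0.024  0.001 -0.014]
[-21.1   8.    6.3] [-0.024  0.001 -0.014]
[-21.2   7.5   6.4] [-0.024  0.001 -0.014]
[-21.3   7.1   6.6] [-0.024  0.001 -0.014]
[-21.4   6.6   6.8] [-0.024  0.001 -0.014]
```

```bash
python3 -m jog '-21 10 5 -.024 0 -.014 60;-21 9 6 -.024 0 -.014 60;-21 9 6 -.024 0 -.014 60;-21 8 6 -.024 0 -.014 60;-21 8 6 -.024 0 -.014 60;-21 8 6 -.024 0 -.014 60;-21 7 7 -.024 0 -.014 60;-21 7 7 -.024 0 -.014 60;0 0 0 0 0 0 60'
python3 - <<'E'
from h import *
s=read_state(); print(s["joint_positions"].round(1)); plan(LK+AX*.06,lockR(10),1);plan(LK+AX*.005,lockR(10),4)
E
```

```text
time_s: 5.1
position: [0.4442, 0.0103, 0.1527]
tcp_rot: [[-0.036, 0.848, 0.529], [0.993, -0.028, 0.113], [0.111, 0.53, -0.841]]
force: [-0.0, 0.1, 0.9]
opening: 0.693
grasp_force: 0.0
[ -26.3   26.8  135.8  114.6   21.7 -138.1]
[-30.8  11.7   5.7] [-0.041 -0.005 -0.013]
[-7.8  3.5 15.2] [-0.01  -0.001 -0.003]
[-7.8  3.3 15.2] [-0.01  -0.001 -0.003]
[-7.8  3.1 15.2] [-0.01  -0.001 -0.003]
[-7.7  2.9 15.3] [-0.01  -0.001 -0.003]
```

```bash
python3 -m jog '-15 6 3 -.02 -.002 -.006 60;-15 6 3 -.02 -.002 -.006 60;0 0 0 0 0 0 60'
python3 - <<'E'
from h import *
s=read_state(); print(s["joint_positions"].round(1)); plan(LK+AX*.06,lockR(10),1);plan(LK+AX*.005,lockR(10),4)
k=capture("top");print([(d["at"],d["conf"]) for d in place_of("top","lock_grip")])
k=capture("scene");print([(d["at"],d["conf"]) for d in place_of("scene","lock_grip")])
E
```

```text
time_s: 5.48
position: [0.458, -0.0178, 0.1514]
tcp_rot: [[-0.047, 0.825, 0.563], [0.994, -0.018, 0.109], [0.1, 0.564, -0.82]]
force: [0.9, 0.3, 0.2]
opening: 0.69
grasp_force: 0.0
[ -30.8   28.4  135.1  114.8   24.9 -143.1]
[-2.2 -0.2  0.5] [-0.001 -0.002  0.001]
[-0.6 -0.  13.9] [-0. -0.  0.]
[-0.6 -0.  13.9] [-0. -0.  0.]
[-0.6 -0.  13.9] [-0. -0.  0.]
[-0.6 -0.  13.9] [-0. -0.  0.]
[([0.4627, -0.2971, 0.0048], 0.39)]
[([0.4957, -0.0158, 0.1025], 0.5), ([0.6226, -0.0719, 0.0309], 0.2)]
```

```bash
python3 -m jog '-1 0 14 0 0 0 60;-1 0 14 0 0 0 60;0 0 14 0 0 0 60;0 0 14 0 0 0 60;0 0 0 0 0 0 60'
python3 - <<'E'
from h import *
s=read_state(); print(s["joint_positions"].round(1)); 
k=capture("scene"); cv2.imwrite("pics/s3.png",cv2.resize(cv2.cvtColor(k["color"],cv2.COLOR_RGB2BGR)[150:270,200:360],(800,600),interpolation=2))
E
```

```text
time_s: 6.3
position: [0.4894, -0.0133, 0.1046]
tcp_rot: [[-0.048, 0.826, 0.562], [0.994, -0.017, 0.11], [0.101, 0.563, -0.82]]
force: [0.1, -0.2, -0.3]
opening: 0.691
grasp_force: 0.0
[ -27.1   37.1  132.4  129.6   27.3 -155.7]
```

View pics/s3.png

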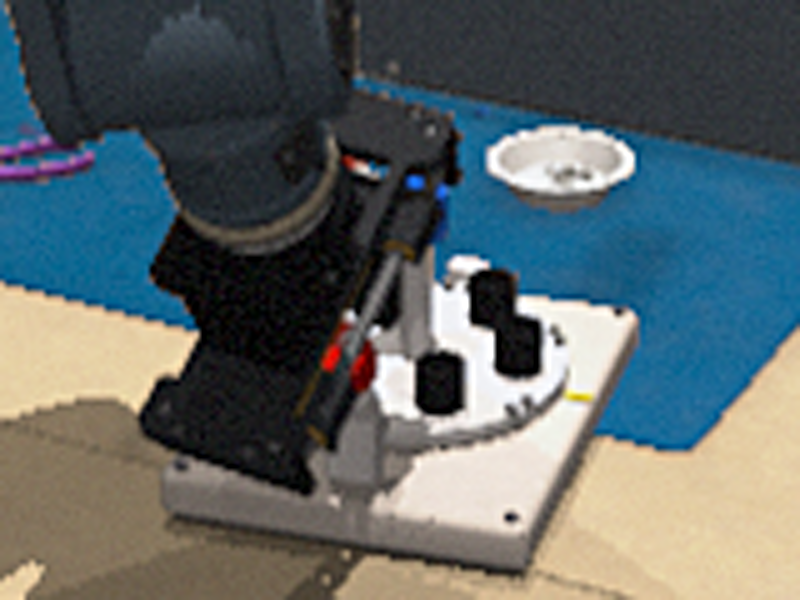

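The knob (red at about (350,355)) sits between the fingers. Now I'll close on it.

```bash
python3 -m jog '0 0 0 0 0 0 30;0 0 0 0 0 0 28;0 0 0 0 0 0 26;0 0 0 0 0 0 26;0 0 0 0 0 0 26'
```

```text
time_s: 6.98
position: [0.4899, -0.0143, 0.1056]
tcp_rot: [[-0.047, 0.824, 0.564], [0.994, -0.018, 0.108], [0.099, 0.566, -0.819]]
force: [0.6, 0.6, 4.4]
opening: 0.356
grasp_force: 30.0
```

```bash
python3 -m jog '0 0 -.4 0 0 .175 24;0 0 -.4 0 0 .175 24;0 0 -.4 0 0 .175 24;0 0 -.4 0 0 .175 24;0 0 -.5 0 0 .175 24;0 0 -.5 0 0 .175 24'; python3 - <<'E'
from h import *
s=read_state(); print(s["joint_positions"].round(1),s["moment"].round(2),-AX@s["moment"])
print((Ro.from_matrix(lockR(10).T@s["tcp_rot"]).as_rotvec()).round(3), (s["position"]-LK)@AX)
E
```

```text
time_s: 7.72
position: [0.4876, -0.0141, 0.1073]
tcp_rot: [[0.695, 0.448, 0.562], [0.475, -0.873, 0.109], [0.54, 0.191, -0.82]]
force: [-1.0, 1.1, 3.1]
opening: 0.358
grasp_force: 30.0
[-27.4  36.7 132.6 129.   27.3 -94.9] [0.05 0.32 0.25] -0.14776855962644544
[2.000e-03 1.000e-03 1.053e+00] 0.007303071410567031
```

```bash
python3 -m jog '0 0 -.4 0 0 .175 24;0 0 -.4 0 0 .175 24;0 0 -.4 0 0 .175 24;0 0 -.4 0 0 .175 24;0 0 -.5 0 0 .175 24;0 0 -.5 0 0 .175 24;0 0 -.4 0 0 .175 24;0 0 -.4 0 0 .175 24;0 0 0 0 0 0 24'; python3 - <<'E'
from h import *
s=read_state(); print(s["joint_positions"].round(1),s["moment"].round(2),-AX@s["moment"])
print((Ro.from_matrix(lockR(10).T@s["tcp_rot"]).as_rotvec()).round(3), (s["position"]-LK)@AX)
E
```

```text
time_s: 8.85
position: [0.4858, -0.0132, 0.1104]
tcp_rot: [[0.567, -0.601, 0.563], [-0.773, -0.624, 0.112], [0.284, -0.499, -0.819]]
force: [-0.8, 6.1, 3.3]
opening: 0.354
grasp_force: 30.0
[-27.6  36.2 132.8 128.2  27.3 -14.6] [0.63 0.05 0.79] -0.2898449916306464
[5.000e-03 2.000e-03 2.443e+00] 0.010749259691134909
```

```bash
python3 -m jog '0 0 -.3 0 0 .1 24;0 0 -.3 0 0 .1 24;0 0 0 0 0 0 24'; python3 - <<'E'
from h import *
s=read_state(); print(s["joint_positions"].round(1),s["moment"].round(2),-AX@s["moment"])
print((Ro.from_matrix(lockR(10).T@s["tcp_rot"]).as_rotvec()).round(3), (s["position"]-LK)@AX)
E
```

```text
time_s: 9.22
position: [0.486, -0.0138, 0.1108]
tcp_rot: [[0.436, -0.701, 0.564], [-0.881, -0.459, 0.111], [0.181, -0.545, -0.818]]
force: [2.0, 4.7, 1.8]
opening: 0.355
grasp_force: 30.0
[-27.6  36.1 132.8 128.1  27.2  -3.1] [0.59 0.07 0.78] -0.2967229695308715
[5.000e-03 2.000e-03 2.642e+00] 0.011036773655554992
```

```bash
python3 -m jog '0 0 -.2 0 0 .1 24;0 0 -.2 0 0 .1 24;0 0 0 0 0 0 24'; python3 - <<'E'
from h import *
s=read_state(); print(s["joint_positions"].round(1),s["moment"].round(2),-AX@s["moment"])
print((Ro.from_matrix(lockR(10).T@s["tcp_rot"]).as_rotvec()).round(3), (s["position"]-LK)@AX)
E
python3 -m jog '0 0 0 0 0 0 60;0 0 0 0 0 0 60;0 0 -10 0 0 0 60;0 0 -30 0 0 0 60;0 0 -40 0 0 0 60;0 0 -40 0 0 0 60'
python3 - <<'E'
from h import *
s=read_state();print(s["joint_positions"].round(1));a=[]
k=capture("scene");print([(d["at"],d["conf"]) for d in place_of("scene","lock_grip")],blob(k,"red",(267,221)))
k0=cv2.imread("pics/scene0.png"); c=cv2.cvtColor(k["color"],cv2.COLOR_RGB2BGR)
cv2.imwrite("pics/s4.png",np.vstack([cv2.resize(x[195:260,235:315],(400,300),interpolation=2) for x in (k0,c)]))
E
```

```text
time_s: 9.6
position: [0.4862, -0.0147, 0.1111]
tcp_rot: [[0.287, -0.774, 0.564], [-0.955, -0.275, 0.11], [0.07, -0.57, -0.818]]
force: [2.0, 3.4, 0.7]
opening: 0.361
grasp_force: 30.0
[-27.7  36.1 132.7 128.1  27.1   8.4] [ 0.2  -0.1   0.76] -0.5175360617548777
[3.000e-03 2.000e-03 2.842e+00] 0.011232368008989304
time_s: 10.35
position: [0.421, -0.0274, 0.2048]
tcp_rot: [[0.281, -0.777, 0.563], [-0.957, -0.267, 0.109], [0.066, -0.57, -0.819]]
force: [0.6, -0.4, 1.3]
opening: 0.686
grasp_force: 0.0
[-37.1  16.6 136.4  86.   25.3  45.5]
[([0.4932, -0.015, 0.1089], 0.46)] (array([267.19047619, 219.53741497]), np.int64(147))
```

View pics/s4.png

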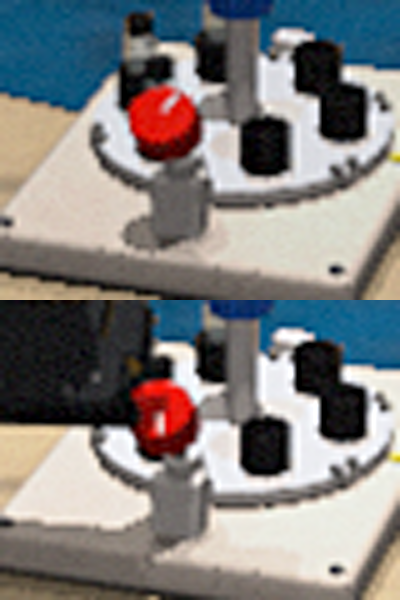

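The white mark on the knob moved from upper right (173,100) to the bottom (158,422), which is roughly 150° clockwise. I'll check the angle numerically.

```bash
python3 - <<'E'
from h import *
k=capture("scene"); k0=cv2.cvtColor(cv2.imread("pics/scene0.png"),cv2.COLOR_BGR2RGB)
def mark(im):
    h=cv2.cvtColor(im,cv2.COLOR_RGB2HSV).astype(int); H,S,V=[h[...,i] for i in range(3)]
    r=(((H<8)|(H>172))&(S>130)&(V>70)).astype(np.uint8); r[:205]=0; r[240:]=0; r[:,:255]=0; r[:,285:]=0
    hull=cv2.convexHull(cv2.findNonZero(r)); m=cv2.fillConvexPoly(r*0,hull,1)
    w=m*np.clip(200-S,0,200)*(V>110); 
    y,x=np.nonzero(w*(w>60)); return np.average(np.c_[x,y],axis=0,weights=w[y,x]) if len(x) else None, len(x)
def ang(px,rise,off=(0,0)):
    u=cv2.undistortPoints(np.float64([[px]]),k["camera_matrix"],np.float64(k["distortion"])).ravel()
    d=k["R"].T@[u[0],u[1],1]; c=-k["R"].T@k["t"]; P=LK+AX*(.012+rise); X=c+d*((P-c)@AX)/(d@AX)
    R=lockR(0); v=R.T@(X-P); v[:2]-=off; return np.degrees(np.arctan2(v[1],v[0])).round(0),(np.hypot(*v[:2])*1e3).round(1)
a,b=mark(k0),mark(k["color"]); print(a,b)
for off in [(0,0),(.002,0),(-.002,0),(0,.002),(0,-.002)]: print(ang(a[0],0,off),ang(b[0],.007,off))
E
```

```text
(array([267.62305122, 216.57071269]), 15) (array([267.99938462, 220.00307692]), 15)
(np.float64(94.0), np.float64(7.9)) (np.float64(-147.0), np.float64(7.3))
(np.float64(108.0), np.float64(8.3)) (np.float64(-154.0), np.float64(9.0))
(np.float64(79.0), np.float64(8.0)) (np.float64(-135.0), np.float64(5.7))
(np.float64(95.0), np.float64(5.9)) (np.float64(-135.0), np.float64(8.5))
(np.float64(93.0), np.float64(9.9)) (np.float64(-162.0), np.float64(6.4))
```

The visual angle is too coarse (about 120–150°), so I'll regrasp and turn against the stop to be sure.

```bash
python3 - <<'E'
from h import *
plan(LK+AX*.0115,lockR(173),3)
E
python3 -m jog '0 0 35 0 0 0 60;0 0 35 0 0 0 60;0 0 30 0 0 0 60;0 0 0 0 0 0 60'
python3 - <<'E'
from h import *
plan(LK+AX*.0115,lockR(173),1)
E
```

```text
[-0.4  0.5 38.2] [-0.001 -0.    -0.001]
[-0.4  0.5 38.2] [-0.001 -0.    -0.001]
[-0.4  0.4 38.2] [-0.001 -0.    -0.001]
time_s: 11.0
position: [0.4787, -0.0157, 0.1206]
tcp_rot: [[0.283, -0.778, 0.561], [-0.957, -0.267, 0.113], [0.062, -0.569, -0.82]]
force: [-0.2, 0.3, -0.5]
opening: 0.69
grasp_force: 0.0
[ 0.4 -0.1 11.8] [ 0.001  0.006 -0.005]
```

```bash
python3 -m jog '0 0 11 0 0 0 60;0 0 0 0 0 0 24;0 0 0 0 0 0 24;0 0 0 0 0 0 24;0 0 0 0 0 0 24'
cat > m.py <<'E'
from h import *
s=read_state(); print("j6",s["joint_positions"][5].round(1),"Maxis",(-AX@s["moment"]).round(3),"M",s["moment"].round(2),"rise",((s["position"]-LK)@AX).round(4))
E
python3 m.py; python3 -m jog '0 0 0 0 0 .1 24;0 0 0 0 0 0 24'; python3 m.py; python3 -m jog '0 0 0 0 0 .1 24;0 0 0 0 0 0 24'; python3 m.py;python3 -m jog '0 0 0 0 0 .1 24;0 0 0 0 0 0 24'; python3 m.py
```

```text
time_s: 11.62
position: [0.4842, -0.0149, 0.1149]
tcp_rot: [[0.282, -0.776, 0.565], [-0.957, -0.268, 0.11], [0.066, -0.571, -0.818]]
force: [-1.4, -1.6, 0.5]
opening: 0.356
grasp_force: 30.0
j6 9.7 Maxis 0.047 M [-0.13  0.5  -0.08] rise 0.0155
time_s: 11.88
position: [0.4841, -0.0147, 0.1148]
tcp_rot: [[0.207, -0.799, 0.564], [-0.978, -0.175, 0.111], [0.01, -0.575, -0.818]]
force: [-3.0, -1.7, 2.5]
opening: 0.357
grasp_force: 30.0
j6 15.3 Maxis -0.594 M [-0.57  0.62  0.42] rise 0.0154
time_s: 12.12
position: [0.4841, -0.0147, 0.1147]
tcp_rot: [[0.126, -0.816, 0.564], [-0.991, -0.076, 0.111], [-0.047, -0.573, -0.818]]
force: [-3.8, -3.1, 3.5]
opening: 0.353
grasp_force: 30.0
j6 21.0 Maxis -0.526 M [-0.49  0.71  0.4 ] rise 0.0154
time_s: 12.38
position: [0.4841, -0.0145, 0.1146]
tcp_rot: [[0.044, -0.824, 0.564], [-0.994, 0.023, 0.111], [-0.105, -0.565, -0.818]]
force: [-4.3, -1.7, 3.4]
opening: 0.359
grasp_force: 30.0
j6 26.7 Maxis -0.477 M [-0.43  0.69  0.38] rise 0.0153
```

The reaction jumps to 0.5 N m at once and the fingers slip (turning normally took about 0.15 N m), so the knob is on its stop, fully out. I'll release, back off and unwind the wrist.

```bash
python3 -m jog '0 0 0 0 0 0 60;0 0 0 0 0 0 60;0 0 -15 0 0 0 60;0 0 -30 0 0 0 60;0 0 -30 0 0 -.1 60;0 0 -20 0 0 -.18 60;0 0 0 0 0 -.18 60;0 0 0 0 0 -.18 60;0 0 0 0 0 -.18 60;0 0 0 0 0 -.18 60;0 0 0 0 0 -.18 60;0 0 0 0 0 -.18 60'
python3 -m jog '0 0 0 0 0 -.18 60;0 0 0 0 0 -.18 60;0 0 0 0 0 -.18 60;0 0 0 0 0 -.18 60;0 0 0 0 0 -.18 60;0 0 0 0 0 -.18 60;0 0 0 0 0 -.18 60;0 0 0 0 0 -.18 60;0 0 0 0 0 -.18 60;0 0 0 0 0 0 60'
cat >> h.py <<'E'
def down(yaz):
    a=np.radians(yaz); y=np.array([np.cos(a),np.sin(a),0]); z=np.array([0,0,-1.]); return np.c_[np.cross(y,z),y,z]
E
python3 - <<'E'
from h import *
print(read_state()["joint_positions"].round(1)); plan([.466,-.29,.24],down(6),11)
E
```

```text
time_s: 13.88
position: [0.4315, -0.0253, 0.1925]
tcp_rot: [[0.815, -0.127, 0.566], [-0.228, -0.967, 0.111], [0.533, -0.22, -0.817]]
force: [-0.3, -0.2, 0.1]
opening: 0.687
grasp_force: 0.0
time_s: 15.12
position: [0.4314, -0.0253, 0.1924]
tcp_rot: [[0.093, 0.819, 0.566], [0.976, -0.188, 0.111], [0.198, 0.542, -0.817]]
force: [-1.1, 0.4, -0.0]
opening: 0.687
grasp_force: 0.0
[ -35.5   19.6  136.2   93.6   24.8 -114.8]
[-22.3   9.4  -4.4] [ 0.055 -0.012 -0.023]
[-22.6   8.7  -4.7] [ 0.055 -0.012 -0.023]
[-22.8   7.9  -4.8] [ 0.055 -0.012 -0.023]
[-23.1   7.1  -5. ] [ 0.055 -0.012 -0.023]
[-23.3   6.3  -5. ] [ 0.055 -0.012 -0.023]
[-23.5   5.5  -5.1] [ 0.055 -0.012 -0.023]
[-23.7   4.7  -5.1] [ 0.055 -0.012 -0.023]
[-23.8   3.8  -5. ] [ 0.055 -0.012 -0.023]
[-24.    3.   -4.9] [ 0.055 -0.012 -0.023]
[-24.1   2.2  -4.8] [ 0.055 -0.012 -0.023]
[-24.2   1.4  -4.6] [ 0.055 -0.012 -0.023]
```

```bash
python3 -m jog '-22 9 -4 .055 -.012 -.023 60;-22 9 -5 .055 -.012 -.023 60;-23 8 -5 .055 -.012 -.023 60;-23 7 -5 .055 -.012 -.023 60;-23 6 -5 .055 -.012 -.023 60;-23 5 -5 .055 -.012 -.023 60;-24 5 -5 .055 -.012 -.023 60;-24 4 -5 .055 -.012 -.023 60;-24 3 -5 .055 -.012 -.023 60;-24 2 -5 .055 -.012 -.023 60;-24 1 -5 .055 -.012 -.023 60;0 0 0 0 0 0 50'
python3 - <<'E'
from h import *
print(read_state()["joint_positions"].round(1)); plan([.466,-.325,.15],down(6),4)
k=capture("top")
for n in ("blue_vial","white_vial"): print(n,[(np.round(d["at"],4).tolist(),round(d["conf"],2)) for d in find_in("top",n)[:2]])
k=capture("scene")
for n in ("blue_vial","white_vial"): print(n,[(np.round(d["at"],4).tolist(),round(d["conf"],2)) for d in find_in("scene",n)[:2]])
b=blob(k,"blue",(390,280),8); print(b,ray(k,b[0],.053))
E
```

```text
time_s: 16.62
position: [0.4645, -0.2802, 0.2373]
tcp_rot: [[-0.101, 0.995, 0.019], [0.995, 0.1, 0.011], [0.009, 0.02, -1.0]]
force: [0.5, 0.2, -0.6]
opening: 0.64
grasp_force: 0.0
[-43.6  24.2  94.9   1.4  60.6 -50. ]
[-11.4  -1.2  21.7] [ 0.005 -0.002 -0.001]
[-11.3  -1.1  21.7] [ 0.005 -0.002 -0.001]
[-11.3  -1.   21.8] [ 0.005 -0.002 -0.001]
[-11.2  -0.9  21.8] [ 0.005 -0.002 -0.001]
blue_vial []
white_vial []
blue_vial [([0.4562, -0.328, 0.0404], 0.62)]
white_vial [([0.4608, -0.3028, 0.0428], 0.46)]
(array([389.77777778, 278.66666667]), np.int64(36)) [ 0.46740539 -0.32577455  0.053     ]
```

```bash
python3 -m jog '-12 -1 22 .005 -.002 -.001 45;-11 -1 22 .005 -.002 -.001 42;-11 -1 22 .005 -.002 -.001 42;-11 -1 22 .005 -.002 -.001 42;0 0 0 0 0 0 42'
python3 - <<'E'
from h import *
plan([.466,-.325,.056],down(6),4)
k=capture("scene"); cv2.imwrite("pics/s5.png",cv2.resize(cv2.cvtColor(k["color"],cv2.COLOR_RGB2BGR)[220:310,340:460],(800,600),interpolation=2))
E
```

```text
time_s: 17.55
position: [0.4641, -0.3228, 0.1475]
tcp_rot: [[-0.107, 0.994, -0.004], [0.994, 0.107, 0.005], [0.005, -0.003, -1.0]]
force: [-1.0, -0.0, 0.9]
opening: 0.487
grasp_force: 0.0
[-0.7  0.5 22.9] [-0.001 -0.001  0.001]
[-0.7  0.5 22.9] [-0.001 -0.001  0.001]
[-0.7  0.4 22.9] [-0.001 -0.001  0.001]
[-0.6  0.4 22.9] [-0.001 -0.001  0.001]
```

View pics/s5.png

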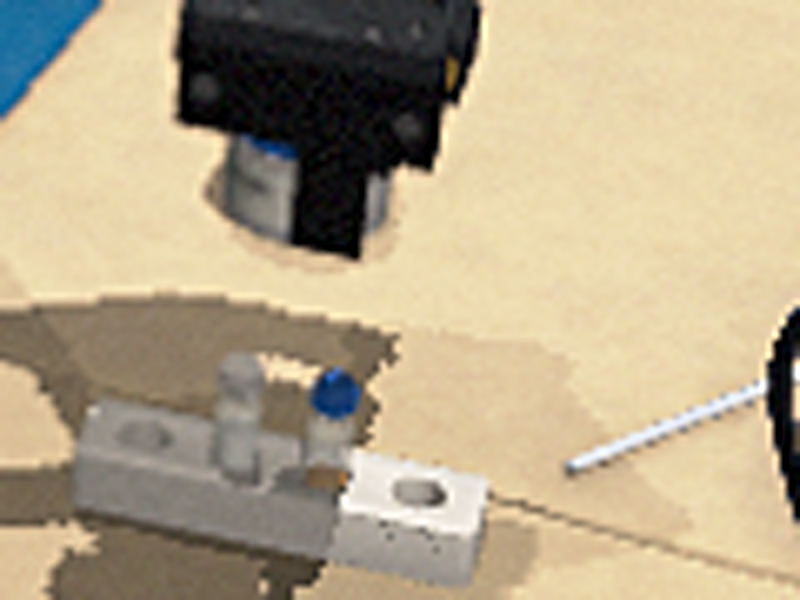

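The finger at (328,215) stands straight above the blue cap at (336,392), with the white cap at (240,380) clear. Descend and grasp.

```bash
python3 -m jog '-1 .5 23 -.001 -.001 .001 42;-1 .5 23 -.001 -.001 .001 42;-.5 .5 23 -.001 -.001 .001 42;-.5 .5 22.5 -.001 -.001 .001 42;0 0 0 0 0 0 42;0 0 0 0 0 0 10;0 0 0 0 0 0 10;0 0 0 0 0 0 10;0 0 0 0 0 0 10;0 0 0 0 0 0 10'
```

```text
time_s: 18.85
position: [0.4677, -0.3266, 0.058]
tcp_rot: [[-0.104, 0.995, 0.004], [0.995, 0.104, -0.003], [-0.003, 0.004, -1.0]]
force: [-0.2, 0.1, 4.8]
opening: 0.162
grasp_force: 30.0
```

```bash
python3 -m jog '0 0 -15 0 0 0 10;0 0 -30 0 0 0 10;0 0 -40 0 0 0 10;0 0 -40 0 0 0 10;0 0 -20 0 0 0 10;0 0 0 0 0 0 10'
python3 - <<'E'
from h import *
print(read_state()["joint_positions"].round(1)); plan([.618,-.0455,.2],down(10.8),10)
k=capture("scene"); s=read_state()
for n in ("blue_vial","white_vial","sample_rack"): print(n,[(np.round(d["at"],4).tolist(),round(d["conf"],2)) for d in place_of("scene",n)[:2]])
E
```

```text
time_s: 19.6
position: [0.4677, -0.3266, 0.2047]
tcp_rot: [[-0.104, 0.995, 0.006], [0.995, 0.104, -0.005], [-0.006, 0.006, -1.0]]
force: [-0.0, -0.3, -0.8]
opening: 0.158
grasp_force: 30.0
[-46.2  28.7  92.7   0.1  58.1 -52.2]
[26.4 17.9  0.4] [ 0.001  0.001 -0.008]
[26.3 18.1  0.4] [ 0.001  0.001 -0.008]
[26.1 18.3  0.4] [ 0.001  0.001 -0.008]
[25.9 18.5  0.4] [ 0.001  0.001 -0.008]
[25.8 18.7  0.4] [ 0.001  0.001 -0.008]
[25.6 19.   0.4] [ 0.001  0.001 -0.008]
[25.5 19.2  0.4] [ 0.001  0.001 -0.008]
[25.3 19.4  0.5] [ 0.001  0.001 -0.008]
[25.1 19.6  0.5] [ 0.001  0.001 -0.008]
[25.  19.8  0.5] [ 0.001  0.001 -0.008]
blue_vial [([0.4589, -0.3277, 0.1474], 0.58)]
white_vial [([0.4686, -0.2997, 0.0055], 0.54)]
sample_rack [([0.4617, -0.3114, -0.0064], 0.58)]
```

```bash
python3 -m jog '26 18 0 .001 .001 -.008 10;26 18 0 .001 .001 -.008 10;26 18 0 .001 .001 -.008 10;26 18.5 0 .001 .001 -.008 10;26 19 0 .001 .001 -.008 10;26 19 0 .001 .001 -.008 10;25.5 19 0 .001 .001 -.008 10;25 19 0 .001 .001 -.008 10;25 20 1 .001 .001 -.008 10;25 20 1 .001 .001 -.008 10;0 0 0 0 0 0 10'
python3 - <<'E'
from h import *
s=read_state(); plan([.618,-.0455,.2],down(10.8),1)
for c in ("scene","top"):
    k=capture(c)
    for n in ("blue_vial","pocket"): print(c,n,[(np.round(d["at"],4).tolist(),round(d["conf"],2)) for d in place_of(c,n)[:2]])
    if c=="scene":
        P=s["position"]; print("pred vial bottom/capbase px",proj(k,[P-[0,0,.054],P-[0,0,.011]]).round(1), "pocket rim",proj(k,tf(Q,[[0,-.055,.068]])).round(1))
        cv2.imwrite("pics/s6.png",cv2.resize(cv2.cvtColor(k["color"],cv2.COLOR_RGB2BGR)[150:240,250:370],(800,600),interpolation=2))
E
```

```text
time_s: 21.18
position: [0.6179, -0.0435, 0.1989]
tcp_rot: [[-0.186, 0.983, -0.011], [0.983, 0.186, 0.007], [0.009, -0.009, -1.0]]
force: [-0.1, -0.1, -0.2]
opening: 0.162
grasp_force: 30.0
[-1.9 -0.3 -1.1] [-0.009 -0.009 -0.002]
scene blue_vial [([0.6531, -0.2559, -0.0004], 0.44), ([0.6121, -0.044, 0.1424], 0.43)]
scene pocket [([0.6199, -0.0445, 0.0495], 0.9)]
pred vial bottom/capbase px [[302.5 187.2]
 [302.6 171.3]] pocket rim [[303.  214.6]]
top blue_vial []
top pocket []
```

View pics/s6.png

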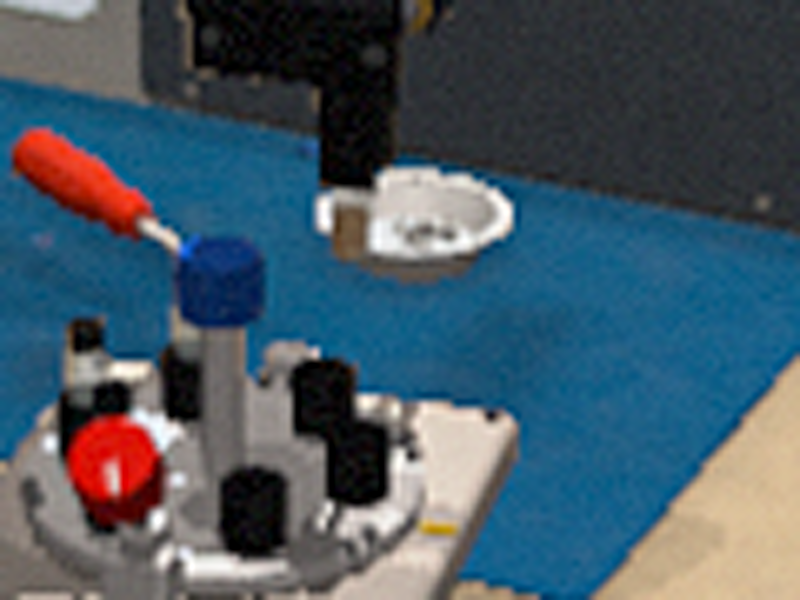

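The vial foot shows at (350,255), which matches the predicted column. The cup by the yellow mark (440,527) has its rim near (358,430). The bore leaves only ±2 mm, so I'll measure the cup centre more finely from the unobstructed first pictures.

```bash
python3 - <<'E'
from h import *
from scipy.optimize import minimize
K={c:capture(c) for c in ("scene","top")}
im={c:cv2.imread(f"pics/{c}0.png") for c in K}
a=np.linspace(0,2*np.pi,40); ci=np.c_[np.cos(a),np.sin(a),0*a]
U=8
def rend(k,x,y,zb,box,r=.013):
    P=np.vstack([ci*[r,r,0]+[x,y,z] for z in (zb,.068)]); p=proj(k,P)-box[:2]+.5
    m=np.zeros(((box[3]-box[1])*U,(box[2]-box[0])*U),np.uint8); cv2.fillConvexPoly(m,cv2.convexHull(np.int32(p*U)),255)
    return cv2.GaussianBlur(cv2.resize(m,(box[2]-box[0],box[3]-box[1]),interpolation=cv2.INTER_AREA).astype(float)/255,(3,3),.6)
for name,ang in (("pocket",-90),("next",-30),("prev",-150)):
  c0=tf(Q,[.055*np.cos(np.radians(ang)),.055*np.sin(np.radians(ang)),.068])[0]
  for cs in (["scene"],["top"],["scene","top"]):
    def cost(v):
        e=0
        for c in cs:
            px=proj(K[c],[c0])[0]; b=np.int32([px[0]-9,px[1]-9,px[0]+9,px[1]+12]); g=cv2.cvtColor(im[c],cv2.COLOR_BGR2GRAY)[b[1]:b[3],b[0]:b[2]].astype(float)
            m=rend(K[c],v[0],v[1],.044,b); A=np.c_[m.ravel(),np.ones(m.size)]; s=np.linalg.lstsq(A,g.ravel(),rcond=None)
            e+=(s[1][0] if len(s[1]) else 1e9)/((g-g.mean())**2).sum()
        return e
    G=[(cost((c0[0]+i*1e-3,c0[1]+j*1e-3)),i,j) for i in range(-8,9) for j in range(-8,9)]
    e,i,j=min(G); print(name,cs,c0[:2].round(4),"best offset mm",i,j,"resid",round(e,3),"second",sorted(G)[1:3])
E
```

```text
pocket ['scene'] [ 0.6173 -0.0455] best offset mm 2 1 resid 0.769 second [(np.float64(0.7695112968452021), 0, 0), (np.float64(0.773164234544061), 1, 1)]
pocket ['top'] [ 0.6173 -0.0455] best offset mm 0 1 resid 0.048 second [(np.float64(0.059635508160984105), -1, 1), (np.float64(0.061902705808355406), 0, 2)]
pocket ['scene', 'top'] [ 0.6173 -0.0455] best offset mm 0 1 resid 0.827 second [(np.float64(0.8394351094031574), 1, 1), (np.float64(0.8405717460604206), 0, 0)]
next ['scene'] [ 0.6589 -0.0096] best offset mm -1 -3 resid 0.66 second [(np.float64(0.6630853285071053), -2, -3), (np.float64(0.6636912059063981), -3, -4)]
next ['top'] [ 0.6589 -0.0096] best offset mm 0 1 resid 0.227 second [(np.float64(0.22727386205042602), -1, 1), (np.float64(0.24146700933652834), -1, 2)]
next ['scene', 'top'] [ 0.6589 -0.0096] best offset mm 0 0 resid 0.958 second [(np.float64(0.9676248588422102), 0, -1), (np.float64(0.972132528348651), 1, 0)]
prev ['scene'] [ 0.5654 -0.0274] best offset mm 1 0 resid 0.337 second [(np.float64(0.34157308122077895), -1, -1), (np.float64(0.34204891976584634), 0, 0)]
prev ['top'] [ 0.5654 -0.0274] best offset mm 0 2 resid 0.037 second [(np.float64(0.03872323106652061), 0, 1), (np.float64(0.051457168392669624), 1, 1)]
prev ['scene', 'top'] [ 0.5654 -0.0274] best offset mm 1 1 resid 0.4 second [(np.float64(0.407592402617309), 0, 1), (np.float64(0.4161151866341121), 0, 0)]
```

```bash
python3 - <<'E'
from h import *
plan([.6176,-.0447,.128],down(10.8),4)
E
```

```text
[ 0.3  0.2 18.2] [-0.002 -0.002 -0.001]
[ 0.3  0.2 18.2] [-0.002 -0.002 -0.001]
[ 0.4  0.1 18.2] [-0.002 -0.002 -0.001]
[ 0.4  0.1 18.2] [-0.002 -0.002 -0.001]
```

```bash
python3 -m jog '.3 .2 18 -.002 -.002 0 10;.3 .2 18 -.002 -.002 0 10;.4 .1 18 -.002 -.002 0 10;.4 .1 18 -.002 -.002 0 10;0 0 0 0 0 0 10;0 0 0 0 0 0 10'
python3 - <<'E'
from h import *
s=read_state();plan([.6176,-.0447,.128],down(10.8),1)
k=capture("scene"); P=s["position"]
print("pred",proj(k,[P-[0,0,.054],tf(Q,[0,-.055,.068])[0]]).round(1))
E
```

```text
time_s: 22.32
position: [0.6184, -0.0443, 0.1293]
tcp_rot: [[-0.182, 0.983, 0.002], [0.983, 0.182, -0.0], [-0.001, 0.002, -1.0]]
force: [0.3, 0.9, -1.5]
opening: 0.163
grasp_force: 30.0
[-0.3 -0.8  1.3] [ 0.002  0.001 -0.005]
pred [[302.7 211.8]
 [303.  214.6]]
```

Now I'll lower in small steps, watching the force.

```bash
python3 -m jog '-.3 -.8 3 .001 .001 0 10;0 0 3 0 0 0 10;0 0 3 0 0 0 10;0 0 0 0 0 0 10'
```

```text
time_s: 22.88
position: [0.6178, -0.0446, 0.1211]
tcp_rot: [[-0.183, 0.983, 0.002], [0.983, 0.183, 0.0], [-0.0, 0.002, -1.0]]
force: [-1.7, -0.4, 8.5]
opening: 0.157
grasp_force: 30.0
```

```bash
python3 - <<'E'
from h import *
s=read_state(); print(s["force"].round(2),s["moment"].round(3),s["position"])
k=capture("scene"); cv2.imwrite("pics/s7.png",cv2.resize(cv2.cvtColor(k["color"],cv2.COLOR_RGB2BGR)[180:240,270:350],(800,600),interpolation=2))
E
python3 -m jog '0 0 -5 0 0 0 10;0 0 0 0 0 0 10;0 0 0 0 0 0 10'
python3 - <<'E'
from h import *
s=read_state(); print(s["force"].round(2),s["moment"].round(3))
E
```

```text
[-1.7  -0.38  8.52] [-0.076  0.359 -0.032] [ 0.61783016 -0.04459981  0.12112466]
time_s: 23.3
position: [0.617, -0.0442, 0.1244]
tcp_rot: [[-0.183, 0.983, -0.0], [0.983, 0.183, 0.001], [0.001, -0.0, -1.0]]
force: [1.0, -0.0, 0.1]
opening: 0.156
grasp_force: 30.0
[ 0.97 -0.03  0.13] [-0.081  0.013  0.012]
```

View pics/s7.png

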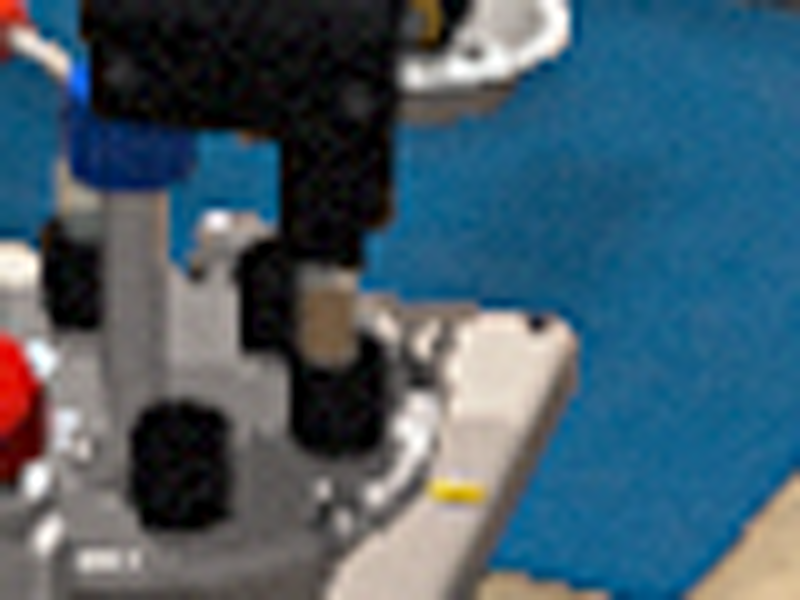

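The vial (columns 300–357, centre 328) sits about 10 zoomed px left of the cup (292–385, centre 338). That is about 2.8 mm along image-right, so it is resting on the rim. I'll shift and try again.

```bash
python3 -m jog '-2.7 .7 0 0 0 0 10;0 0 0 0 0 0 10;0 0 3 0 0 0 10;0 0 3 0 0 0 10;0 0 2 0 0 0 10;0 0 0 0 0 0 10'
python3 - <<'E'
from h import *
s=read_state(); print(s["force"].round(2),s["moment"].round(3))
E
```

```text
time_s: 24.05
position: [0.6181, -0.0467, 0.1163]
tcp_rot: [[-0.183, 0.983, -0.001], [0.983, 0.183, 0.001], [0.001, -0.0, -1.0]]
force: [0.1, 0.6, -0.3]
opening: 0.158
grasp_force: 30.0
[ 0.09  0.64 -0.3 ] [-0.094  0.046  0.002]
```

It's in the bore with no contact force. Continue down.

```bash
python3 -m jog '0 0 4 0 0 0 10;0 0 4 0 0 0 10;0 0 4 0 0 0 10;0 0 2 0 0 0 10;0 0 0 0 0 0 10'; python3 -m jog '0 0 1 0 0 0 10;0 0 1 0 0 0 10;0 0 0 0 0 0 10'
```

```text
time_s: 24.68
position: [0.6182, -0.0468, 0.1024]
tcp_rot: [[-0.183, 0.983, -0.0], [0.983, 0.183, 0.001], [0.001, -0.0, -1.0]]
force: [-0.1, 0.6, -0.7]
opening: 0.159
grasp_force: 30.0
time_s: 25.05
position: [0.6183, -0.0468, 0.1006]
tcp_rot: [[-0.183, 0.983, -0.0], [0.983, 0.183, 0.001], [0.001, 0.0, -1.0]]
force: [-0.5, -0.2, -0.4]
opening: 0.159
grasp_force: 30.0
```

```bash
python3 -m jog '0 0 1 0 0 0 10;0 0 0 0 0 0 10;0 0 0 0 0 0 40;0 0 0 0 0 0 40;0 0 0 0 0 0 40;0 0 -5 0 0 0 40;0 0 -25 0 0 0 40;0 0 -40 0 0 0 40;0 0 -40 0 0 0 60;0 0 0 0 0 0 60'
python3 - <<'E'
from h import *
s=read_state(); print(s["joint_positions"].round(1))
for c in ("scene","top"):
    k=capture(c)
    for n in ("blue_vial","pocket","hub_grip"): print(c,n,[(np.round(d["at"],4).tolist(),round(d["conf"],2)) for d in place_of(c,n)[:2]])
    if c=="scene": cv2.imwrite("pics/s8.png",cv2.resize(cv2.cvtColor(k["color"],cv2.COLOR_RGB2BGR)[165:255,230:350],(800,600),interpolation=2)); print(proj(k,tf(Q,[[0,0,.138],[0,0,.112]])))
E
```

```text
time_s: 26.3
position: [0.6208, -0.0474, 0.2138]
tcp_rot: [[-0.183, 0.983, 0.008], [0.983, 0.183, -0.001], [-0.003, 0.008, -1.0]]
force: [0.0, -0.1, -0.4]
opening: 0.607
grasp_force: 0.0
[-14.7  31.8  84.6   0.1  63.1 -25.2]
scene blue_vial [([0.6122, -0.0467, 0.043], 0.66)]
scene pocket [([0.6179, -0.0445, 0.051], 0.61), ([0.6228, -0.0739, 0.03], 0.28)]
scene hub_grip [([0.4872, 0.3443, -0.0041], 0.7), ([0.6071, 0.0041, 0.1245], 0.58)]
[[282.08025959 187.34177878]
 [282.21178346 196.57176573]]
top blue_vial []
top pocket []
top hub_grip []
```

View pics/s8.png

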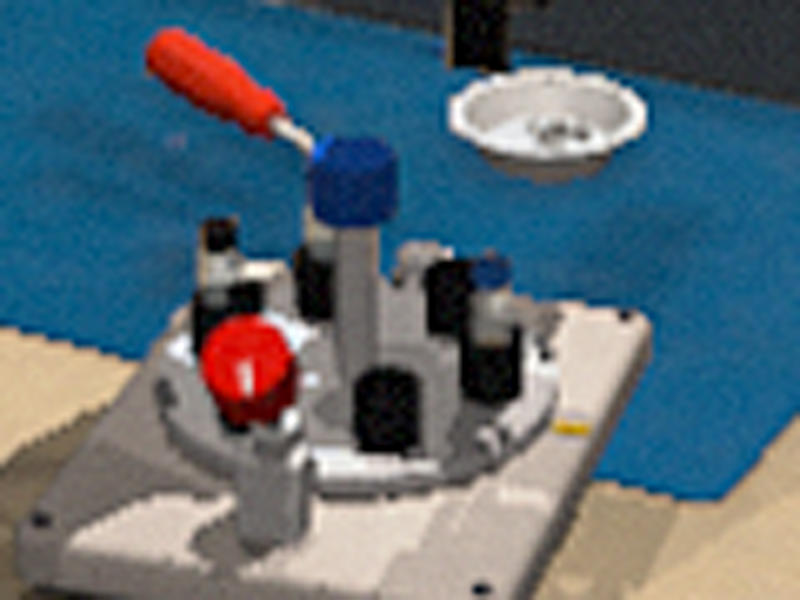

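The blue vial stands upright in the loading cup (cap at (490,270), level with the neighbouring caps) and the carousel is unturned. Next is the hub, at about (0.608, 0.007).

```bash
python3 - <<'E'
from h import *
plan([.608,.0072,.2],down(10.8),2); plan([.608,.0072,.133],down(10.8),4,np.array([.608,.0072,.2]),down(10.8))
E
```

```text
[27.4  0.1  4.3] [-0.001 -0.001 -0.002]
[27.4  0.2  4.2] [-0.001 -0.001 -0.002]
[ 0.   0.  16.8] [0. 0. 0.]
[ 0.   0.  16.8] [0. 0. 0.]
[ 0.   0.  16.8] [0. 0. 0.]
[ 0.   0.  16.8] [0. 0. 0.]
```

```bash
python3 -m jog '27.5 0 4 -.001 -.001 -.002 65;27.5 0 4 -.001 -.001 -.002 65;0 0 0 0 0 0 65;0 0 0 0 0 0 65'
python3 - <<'E'
from h import *
plan([.608,.0072,.133],down(10.8),4)
E
```

```text
time_s: 27.2
position: [0.6086, 0.0067, 0.2015]
tcp_rot: [[-0.187, 0.982, 0.002], [0.982, 0.187, -0.001], [-0.002, 0.002, -1.0]]
force: [0.6, 0.6, 0.2]
opening: 0.75
grasp_force: 0.0
[ 0.2 -0.2 17.1] [ 0.001  0.    -0.   ]
[ 0.2 -0.1 17.1] [ 0.001  0.    -0.   ]
[ 0.2 -0.1 17.1] [ 0.001  0.    -0.   ]
[ 0.2 -0.1 17.1] [ 0.001  0.    -0.   ]
```

```bash
python3 -m jog '0 0 17 .001 0 0 65;0 0 17 .001 0 0 65;0 0 17 .001 0 0 65;0 0 17 .001 0 0 65;0 0 0 0 0 0 65;0 0 0 0 0 0 28;0 0 0 0 0 0 26;0 0 0 0 0 0 26;0 0 0 0 0 0 26;0 0 0 0 0 0 26'
python3 -m jog '0 0 0 0 0 -.1 26;0 0 0 0 0 -.1 26'
python3 - <<'E'
from h import *
s=read_state(); print(s["joint_positions"].round(1),s["moment"].round(2))
E
```

```text
time_s: 28.45
position: [0.609, 0.0072, 0.1342]
tcp_rot: [[-0.187, 0.982, 0.0], [0.982, 0.187, -0.001], [-0.001, -0.0, -1.0]]
force: [0.8, 1.1, 1.4]
opening: 0.382
grasp_force: 30.0
time_s: 28.7
position: [0.6094, 0.0072, 0.1342]
tcp_rot: [[-0.381, 0.925, 0.001], [0.925, 0.381, -0.001], [-0.002, 0.001, -1.0]]
force: [1.3, 1.7, 0.7]
opening: 0.379
grasp_force: 30.0
[ -9.8  37.   89.8  -0.1  53.1 -32.1] [ 0.13 -0.28 -0.01]
```

```bash
python3 -m jog '0 0 0 0 0 -.12 26;0 0 0 0 0 -.12 26;0 0 0 0 0 -.12 26;0 0 0 0 0 -.12 26;0 0 0 0 0 -.12 26;0 0 0 0 0 -.12 26;0 0 0 0 0 -.12 26;0 0 0 0 0 -.01 26;0 0 0 0 0 0 26'
python3 - <<'E'
from h import *
s=read_state(); R=s["tcp_rot"]; print(np.degrees(np.arctan2(R[1,1],R[0,1]))-10.8,s["moment"].round(2))
k=capture("scene")
for n in ("blue_vial","pocket"): print(n,[(np.round(d["at"],4).tolist(),round(d["conf"],2)) for d in place_of("scene",n)[:2]])
print("expected pocket",tf(Q,[.055*np.cos(np.radians(-30)),.055*np.sin(np.radians(-30)),.046]).round(4))
E
```

```text
time_s: 29.82
position: [0.6107, 0.0084, 0.1342]
tcp_rot: [[-0.945, 0.326, 0.004], [0.326, 0.945, 0.0], [-0.004, 0.001, -1.0]]
force: [4.5, 5.1, -1.1]
opening: 0.377
grasp_force: 30.0
60.162831150925484 [ 0.78 -0.76  0.25]
blue_vial [([0.6551, -0.0113, 0.0418], 0.61)]
pocket [([0.6638, -0.0119, 0.0475], 0.88)]
expected pocket [[ 0.6589 -0.0096  0.046 ]]
```

```bash
python3 -m jog '0 0 0 0 0 0 65;0 0 0 0 0 0 65;0 0 0 0 0 0 65;0 0 -10 0 0 0 65;0 0 -30 0 0 0 65;0 0 -40 0 0 0 65;0 0 -40 0 0 0 65;0 -40 -20 0 0 0 65;0 -60 0 0 0 0 65;0 -60 0 0 0 0 65;0 -60 0 0 0 0 65;0 0 0 0 0 0 65'
python3 - <<'E'
from h import *
ims=[]
for c in ("top","scene"):
    k=capture(c)
    for n in ("blue_vial","pocket","white_vial","sample_rack"): print(c,n,[(np.round(d["at"],4).tolist(),round(d["conf"],2)) for d in place_of(c,n)[:2]])
    im=cv2.cvtColor(k["color"],cv2.COLOR_RGB2BGR); ims.append(cv2.resize(im[135:255,215:335] if c=="top" else im[150:260,230:340],(390,390),interpolation=2))
cv2.imwrite("pics/s9.png",np.hstack(ims))
E
```

```text
time_s: 31.48
position: [0.5354, -0.2049, 0.2749]
tcp_rot: [[-0.943, 0.333, -0.001], [0.333, 0.943, -0.003], [-0.0, -0.003, -1.0]]
force: [1.1, 0.5, 0.5]
opening: 0.75
grasp_force: 0.0
top blue_vial [([0.6588, -0.0128, 0.0442], 0.36)]
top pocket [([0.6621, -0.0077, 0.046], 0.74), ([0.6288, -0.0804, 0.0342], 0.7)]
top white_vial []
top sample_rack []
scene blue_vial [([0.6547, -0.0097, 0.041], 0.37)]
scene pocket [([0.6597, -0.0102, 0.0518], 0.86)]
scene white_vial [([0.4663, -0.2999, 0.0036], 0.4)]
scene sample_rack [([0.4643, -0.3104, -0.0014], 0.57)]
```

View pics/s9.png

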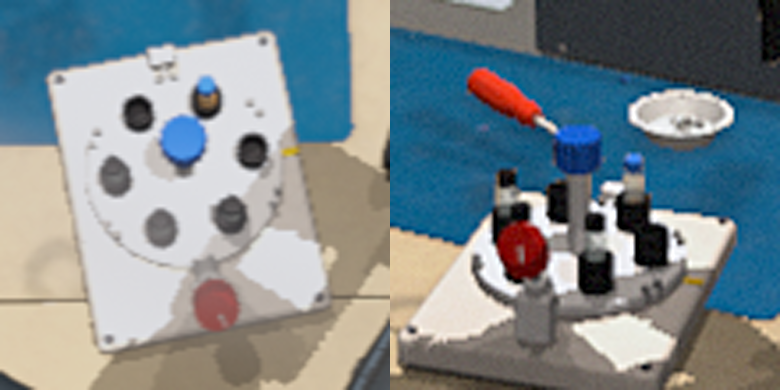

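The pictures show the carousel one click on: an empty cup is at the yellow mark (290,152) and the blue vial stands upright in its cup at (206,92) top and (633,185) scene. The gripper is clear, so I'll hand in.

```bash
python3 -c "
from rig import *
print(hand_in())"
```

```text
the job is handed in; nothing more can be done
None
```

Job handed in at about 31.5 s of the 72 s allowed, with no verdict returned: the lock is unscrewed to its stop, the blue vial is in its cup, the carousel is one click counter-clockwise, and the rack and white vial are where they were. I didn't re-measure the tape roll and swab tin at the end.

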